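Move the stock marker to empty

ROBOT

A 6-joint arm with a two-finger parallel gripper is mounted at the origin on a cart in front of the work surface, level with it; the furniture and walls round the work are solid. World frame = base frame: x ahead of the robot, y to its left, z up, the work surface at z = 0. Lengths are in m, angles in degrees, forces in N, time in s.
With the tool pointing down it reaches from about 0.3 to 0.75 m from the base axis. Payload 8.5 kg.
Tool frame: the origin (TCP) lies on the centre line of the jaws, within the pads' length; the fingertips stand 11 mm ahead of it and the grasp point (between the pads) lies 8 mm behind it; z points along the fingers, y is the line along which they close (so a half turn about z gives the same grasp; the last joint's range is limited). The gripper opens to 85 mm and grips with 20 to 120 N. Pads are 22 mm wide; open, the fingers measure 114 mm over their backs; the gripper's body (76 mm by 85 mm) begins 54 mm behind the grasp point. The pads swing forward as they close: fully open they stand 13 mm farther back than shut.
Start: joints at [54.185, 21.807, 74.336, -0, 83.858, -12.336], TCP at [0.219, 0.504, 0.242] pointing down, gripper open.
Joint ranges: [-178.18, 178.18], [-50.72, 133.34], [12.68, 142.11], [-81.47, 261.47], [9.98, 163.14], [-165.26, 165.26]. Speed limits (degrees/s): [136.94, 136.94, 180, 180, 180, 180].

INTERFACE

Orientations are given as a 3x3 rotation matrix whose columns are the frame's x, y, z axes.
In Python, from rig import env, imaging, telemetry gives the robot as it stands (env), with the cameras (imaging) and the readings (telemetry).
- The arm moves only by the shell command python3 nudge.py [FORCE], which reads ROWS from standard input. ROWS is a JSON object whose key "ticks" holds a list of rows, 1 to 10 of them, each of 5 numbers: dx, dy, dz in shares of the most that a row can go, 1 being 50 mm, then a turn about the tool's z in shares of 90 degrees (1.0 is 90 degrees), then the finger opening in m; each row shifts and turns the commanded pose from where the row before left it, along the tool's axes as they then stand; what a row does not reach is not made up. A row lasts 1/10 s, in which the tool goes at most 0.05 m and 8.59 degrees, less where a joint would pass 70% of its speed; a pose out of reach is approached as far as the arm can. The fingers move at their own pace and stop on an object; FORCE is the grip in N (left out, the last holds). Time passes only in rows, so rows that do not move let the fingers close. It prints the time, the measured TCP pose, the force, the opening and the grip force at its end. A shift or turn number past 1, either way, is cut back to 1. Input that does not fit is refused with a message, and nothing moves.
- telemetry.observe(): the state, without advancing time (a new reading comes with each control period).
- imaging.get_image(name): name is "side" or "top" or "wrist"; returns a dict with "pixels" (480x640x3 uint8, red, green, blue), "K" (3x3 intrinsics, pixels), "extrinsics" (4x4, takes a point from world to camera coordinates). Camera axes: x right, y down, z forward; pixel columns grow to the right and rows downward; lengths in m; the calibration is good to about 2 mm. The wrist camera is an equidistant fisheye: a pixel r from the principal point sees the ray r / f radians off the axis. A picture is of the moment at which its call begins. There is no depth.
- env.close_job(): hands the job in; it is judged then, once.
The state is a dict: "time_s": time; "q": joint angles; "qvel": joint speeds; "joint_efforts": joint torques, N m; "position": TCP position; "tool_rot": TCP orientation; "ft_force": force on the tool from outside, world axes, zero at the start; "wrist_torque": the same for the moment, N m; "grip_width": finger opening in m; "gripper_force": force on a finger pad.
Only numpy, scipy, OpenCV 4.12 (cv2) and the standard library are available. Lean on these libraries where they do the work, as an engineer would, in place of code of your own. Each camera call takes 0.05 s, during which the arm holds its last target. There are 200 camera calls.

TASK

The jar has run out, so set the pantry's stock board to empty: put your fingertips inside the wooden ring and gently trace the groove with them, pushing the ring along from the full-jar picture round both bends until it sits against the end wall beside the outlined empty jar. The ring is only pushed, never lifted or tipped up, and stays flat in its groove the whole way; take your hand away at the end and leave the things standing around the board where they are.

Things in the scene. Friction and masses are not known exactly. Their poses are not given: they have to be found in the camera images.
- stock_board: Flat wooden stock board, 184 (x) x 264 (y) x 26 mm, fixed to the worktop; origin at the centre of its underside, z up. A Z-shaped groove 66 mm wide with closed ends is cut into its top: floor 8 mm above the origin, rims 26 mm, inside corners of the bends rounded to 10 mm radius. A filled-in jar picture is inlaid beside its start, an outlined empty jar beside its end.
- groove_start (a point): point on the groove's centre line and floor at the full-jar end, 33 mm from the end wall; (-48, 85, 8) mm in the board's frame. The groove runs straight from here to bend1, bend2 and end
- groove_bend1 (a point): centre line of the groove at the first bend, on its floor; (-48, 0, 8) mm in the board's frame
- groove_bend2 (a point): centre line of the groove at the second bend, on its floor; (48, 0, 8) mm in the board's frame
- groove_end (a point): centre line of the groove at the empty-jar end, on its floor, 33 mm from the end wall; (48, -85, 8) mm in the board's frame. A ring home against that wall has its centre 2 mm past this point
- marker_ring: Loose wooden ring, 60 g, 62 mm outside, 50 mm hole, 16 mm high; origin at the centre of its underside. Lies flat in the groove with 2 mm play each side, its top 2 mm below the rims: it can only be moved from inside its hole, where shut fingertips have about 7 to 14 mm of play all round. Starts on the first leg between groove_start and 45 mm short of the first bend; slides freely.
- salt_pot_near: dark open stoneware salt pot, 85 mm across, 28 high; origin under its centre; a bystander left of the board
- spice_near: square spice jar with black lid, 46x46x97 mm; origin under its centre; a bystander left of the board
- pinch_bowl_2: small white bowl, 68 mm across, 28 high; origin under its centre; a bystander right of the board

How it is judged:
By the outcome, as a careful person would: the job done as asked, in the order asked, and still so for the second after the job is handed in, with the robot touching nothing.
It also fails if it takes over 45 s, if anything falls off the work surface, if the arm or the gripper's body presses on something with over 40 N, if the wrist force passes 120 N, or if a joint passes its speed limit or range.

## Working session

There is one attempt and no reset: what is moved stays moved. The work goes in short steps, Python scripts to look and compute and a shell command to move; the robot and the scene stay as the last step left them, time stands still between calls to the robot, and variables do not carry over. Pictures are saved under pics/ and viewed, at most 10 in all, crops included, and the job is handed in when it is done.

```bash
ls; mkdir -p pics; python3 - <<'E'
from rig import env, imaging, telemetry
import cv2,numpy as np
np.set_printoptions(precision=4,suppress=True)
for n in("top","side"):
    d=imaging.get_image(n);cv2.imwrite(f"pics/{n}0.png",d["pixels"][:,:,::-1]);print(n,d["K"],d["extrinsics"])
o=telemetry.observe();print(o["time_s"],o["position"],o["tool_rot"],o["grip_width"])
E
```

```text
nudge.py
pics
rig.py
top [[443.5832   0.     319.4691]
 [  0.     443.5832 240.3475]
 [  0.       0.       1.    ]] [[-0.0004 -0.9997 -0.0253  0.065 ]
 [-0.9914  0.0037 -0.1305  0.5052]
 [ 0.1305  0.025  -0.9911  0.978 ]
 [ 0.      0.      0.      1.    ]]
side [[603.289    0.     317.1174]
 [  0.     603.289  233.5679]
 [  0.       0.       1.    ]] [[-0.9478 -0.3182 -0.0207  0.5234]
 [-0.1441  0.4855 -0.8623  0.0803]
 [ 0.2845 -0.8143 -0.506   1.3648]
 [ 0.      0.      0.      1.    ]]
0.1 [0.219  0.5042 0.2418] [[-0.9172  0.3985 -0.0008]
 [ 0.3985  0.9172 -0.0011]
 [ 0.0003 -0.0013 -1.    ]] 0.08542178819536497
```

View pics/top0.png

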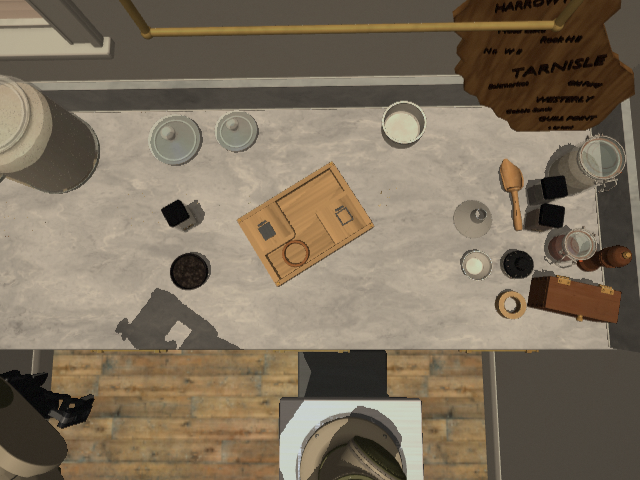

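View pics/side0.png

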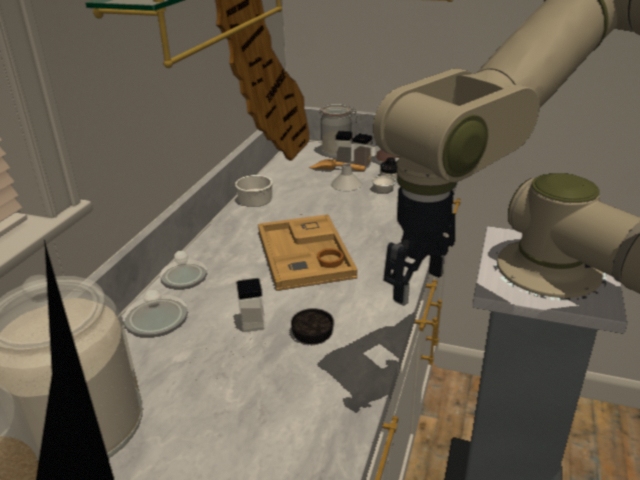

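The top view shows the board with its corners near (332,162), (373,226), (279,286) and (237,220), and the ring at about (297,253). The side view shows the same board near (305,250), with the ring at (330,258). I'll zoom in on both.

```bash
python3 - <<'E'
import cv2,numpy as np
a=cv2.imread("pics/top0.png")[150:300,225:385];b=cv2.imread("pics/side0.png")[205:295,250:365]
cv2.imwrite("pics/z1.png",cv2.resize(a,None,fx=4,fy=4,interpolation=cv2.INTER_CUBIC)) 
cv2.imwrite("pics/z2.png",cv2.resize(b,None,fx=6,fy=6,interpolation=cv2.INTER_CUBIC))
E
```

```text
(no output)
```

View pics/z1.png

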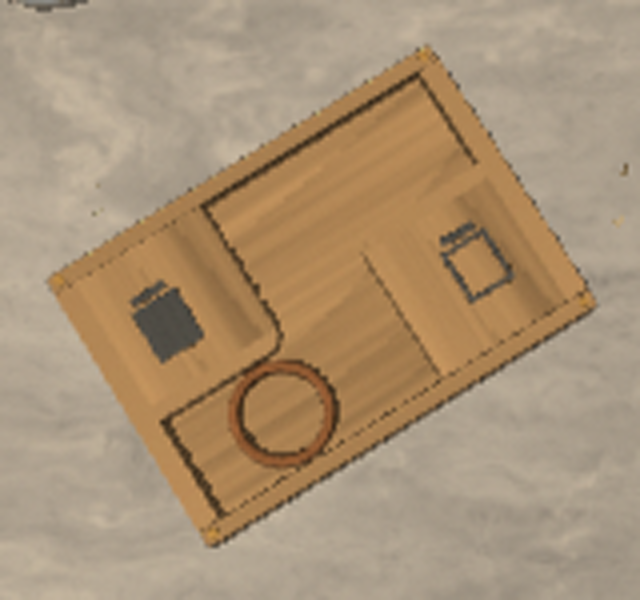

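View pics/z2.png

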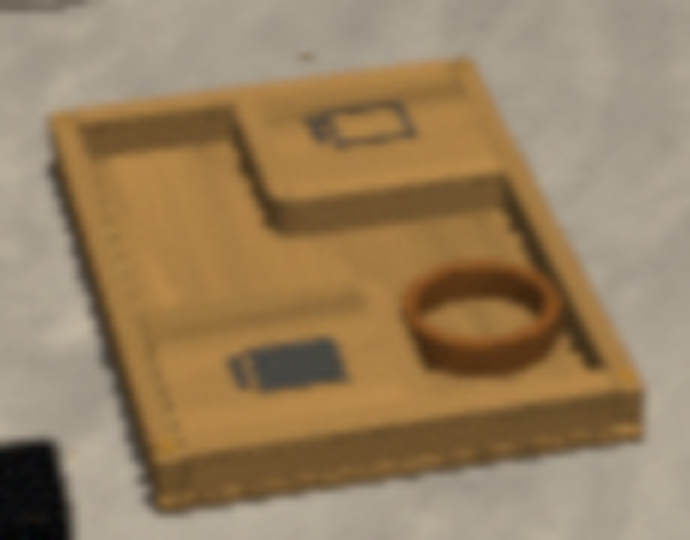

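The zooms show the rim corners and the ring. In z1 the corners are at (428,50), (593,302), (212,540) and (55,282), with the ring top at (284,413). In z2 they are at (55,118), (465,62), (640,390) and (160,460), with the ring top at (483,305). Next I fit the poses from both views.

```bash
cat > h.py <<'E'
from rig import env, imaging, telemetry
import numpy as np
from scipy.optimize import least_squares
np.set_printoptions(precision=4,suppress=True)
def proj(d,P):
    c=np.atleast_2d(P)@d["extrinsics"][:3,:3].T+d["extrinsics"][:3,3]; p=c@d["K"].T; return p[:,:2]/p[:,2:]
R=lambda a:np.array([[np.cos(a),-np.sin(a),0],[np.sin(a),np.cos(a),0],[0,0,1]])
def bw(s,P): return np.atleast_2d(P)@R(s[3]).T+s[:3]
E
python3 - <<'E'
from h import *
T,S=imaging.get_image("top"),imaging.get_image("side")
zt=lambda p:(np.array(p)+.5)/4-.5+[225,150]
zs=lambda p:(np.array(p)+.5)/6-.5+[250,205]
C=np.array([[92,-132,0],[-92,-132,0],[-92,132,0],[92,132,0]])/1e3
t=zt([(428,50),(593,302),(212,540),(55,282)]);s=zs([(55,118),(465,62),(640,390),(160,460)])
f=lambda v:np.r_[(proj(T,bw(v,C))-t).ravel(),(proj(S,bw(v,C))-s).ravel()]
r=least_squares(f,[.5,.1,.03,.5]);print("rim pose",r.x,np.degrees(r.x[3]),"\n",r.fun.reshape(-1,2))
v=r.x
g=lambda p:np.r_[(proj(T,p)-zt((284,413))).ravel(),(proj(S,p)-zs((483,305))).ravel()]
q=least_squares(g,[.4,.1,.03]);print("ring top",q.x,q.fun,"in board",R(v[3]).T@(q.x-v[:3]))
for n,b in dict(start=(-48,85),b1=(-48,0),b2=(48,0),end=(48,-87)).items(): print(n,bw(v,np.array([*b,-18])/1e3))
E
```

```text
rim pose [0.5504 0.0971 0.0225 0.5581] 31.978694894430152 
 [[ 0.6795 -2.2125]
 [ 1.9026 -0.1857]
 [-0.2318  1.2267]
 [-1.8279 -1.4368]
 [-0.8647  0.1136]
 [ 1.3505  0.0546]
 [ 1.6936  0.4298]
 [-0.0946  1.2342]]
ring top [0.479  0.1195 0.0217] [-0.1035 -0.4302  0.4395  0.0576] in board [-0.0487  0.0568 -0.0008]
start [[0.4646 0.1438 0.0045]]
b1 [[0.5097 0.0717 0.0045]]
b2 [[0.5911 0.1225 0.0045]]
end [[0.6372 0.0487 0.0045]]
```

The top-view residuals are about 2 px, so I'll refine the corners by segmentation.

```bash
python3 - <<'E'
from h import *
import cv2
def quad(img,box,sc=4):
    x0,y0,x1,y1=box
    a=cv2.resize(img[y0:y1,x0:x1],None,fx=sc,fy=sc,interpolation=cv2.INTER_CUBIC)
    hsv=cv2.cvtColor(a,cv2.COLOR_BGR2HSV); m=((hsv[...,1]>85)).astype(np.uint8)
    c=max(cv2.findContours(m,0,1)[0],key=cv2.contourArea);h=cv2.convexHull(c)
    return cv2.approxPolyDP(h,18,True)[:,0]/sc+[x0,y0]-.5+.5/sc, (cv2.minAreaRect(c)), cv2.contourArea(c)/sc**2
t=cv2.imread("pics/top0.png");s=cv2.imread("pics/side0.png")
print(quad(t,(225,150,385,300)));print(quad(s,(255,205,365,295)))
# ring: redder hue
for im,b in((t,(225,150,385,300)),(s,(310,240,350,280))):
    a=im[b[1]:b[3],b[0]:b[2]].astype(float); m=(a[...,2]/(a[...,1]+1)>1.55)
    y,x=np.nonzero(m);print(m.sum(),x.min()+b[0],x.max()+b[0],y.min()+b[1],y.max()+b[1])
E
```

```text
(array([[331.625, 161.125],
       [373.375, 226.125],
       [276.875, 286.125],
       [236.625, 219.625]]), ((320.4831848144531, 293.5730285644531), (317.3633728027344, 461.7351379394531), 57.9946174621582), 8929.03125)
(array([[327.625, 214.375],
       [356.625, 276.875],
       [276.375, 289.625],
       [257.875, 224.125]]), ((212.17819213867188, 183.40011596679688), (276.4828796386719, 365.4366455078125), 81.28855895996094), 5347.4375)
144 282 308 240 265
247 318 343 249 266
```

```bash
python3 - <<'E'
from h import *
import cv2
T,S=imaging.get_image("top"),imaging.get_image("side")
def hull(img,box,sc=4):
    x0,y0,x1,y1=box
    a=cv2.resize(img[y0:y1,x0:x1],None,fx=sc,fy=sc,interpolation=cv2.INTER_CUBIC)
    m=((cv2.cvtColor(a,cv2.COLOR_BGR2HSV)[...,1]>85)).astype(np.uint8)
    c=max(cv2.findContours(m,0,1)[0],key=cv2.contourArea);h=cv2.convexHull(c)[:,0]
    h=h/sc+[x0,y0]-.5+.5/sc; h=np.vstack([h,h[:1]])
    L=np.r_[0,np.cumsum(np.linalg.norm(np.diff(h,axis=0),axis=1))];u=np.linspace(0,L[-1],120)
    return np.c_[np.interp(u,L,h[:,0]),np.interp(u,L,h[:,1])]
ht=hull(cv2.imread("pics/top0.png"),(225,150,385,300));hs=hull(cv2.imread("pics/side0.png"),(255,205,365,295))
B=np.array([[x*92,y*132,z] for x in(-1,1) for y in(-1,1) for z in(0,26)])/1e3
def res(D,h,v):
    P=cv2.convexHull(proj(D,bw(v,B)).astype(np.float32))
    return np.array([cv2.pointPolygonTest(P,(float(a),float(b)),True) for a,b in h])
def fit(views,free):
    f=lambda v:np.concatenate([res(D,h,v if free else [v[0],v[1],0,v[2]]) for D,h in views])
    x0=[.55,.097,0,.558] if free else [.55,.097,.558]
    r=least_squares(f,x0,loss='soft_l1',f_scale=.5,diff_step=1e-3,x_scale=[.01]*2+([.01] if free else [])+[.02]);return r.x,np.sqrt((r.fun**2).mean())
print("top",fit([(T,ht)],0));print("side",fit([(S,hs)],0))
v,e=fit([(T,ht),(S,hs)],1);print("both",v,np.degrees(v[3]),e)
for nm,p,q in(("col",(295,252.5),None),("eye",(295.6,253.1),(330.3,255.6))):
  for z in(.024,):
    g=lambda w:(proj(T,[[*w,z]])-p).ravel();w=least_squares(g,[.48,.12]).x
    print(nm,w,R(v[3]).T@(np.r_[w,z]-v[:3]),"side px",proj(S,[[*w,z]]))
for n,b in dict(start=(-48,85),b1=(-48,0),b2=(48,0),end=(48,-87)).items(): print(n,bw(v,np.array([*b,8])/1e3))
E
```

```text
top (array([0.5487, 0.0987, 0.5589]), np.float64(0.24553165658768933))
side (array([0.5526, 0.0958, 0.5529]), np.float64(0.21354653157761755))
both [0.5496 0.0987 0.0017 0.5562] 31.869903368273366 0.5351530443319761
col [0.4786 0.1205] [-0.0488  0.0559  0.0223] side px [[330.5309 254.8878]]
eye [0.4772 0.1191] [-0.0507  0.0555  0.0223] side px [[331.2869 254.6706]]
start [[0.4639 0.1456 0.0097]]
b1 [[0.5088 0.0734 0.0097]]
b2 [[0.5903 0.1241 0.0097]]
end [[0.6363 0.0502 0.0097]]
```

The board sits at about (0.550, 0.098) with yaw 31.9°, and the ring is at about (0.479, 0.121). First I shut the fingers and turn the tool, so that tool x lies along board +y and tool y along board +x.

The rows are not in the units I measure in: shifts go in shares of 50 mm and turns go in shares of 90 degrees. I convert before sending: 7 degrees is 0.0778.

```bash
echo '{"ticks": [[0,0,0,0.0333,0],[0,0,0,0.0778,0],[0,0,0,0.0778,0],[0,0,0,0.0778,0],[0,0,0,0.0778,0],[0,0,0,0.04,0],[0,0,0,0,0],[0,0,0,0,0]]}' | python3 nudge.py 20; echo '{"ticks": [[-0.3,0,0,0,0],[-0.6,0,0,0,0],[-0.8,0,0,0,0],[-0.8,0,0,0,0],[-0.8,0,0,0,0],[-0.8,0,0,0,0],[-0.8,0.12,0,0,0],[-0.8,0.12,0,0,0],[-0.6,0.12,0,0,0],[-0.3,0,0,0,0]]}' | python3 nudge.py; cat >> h.py <<'E'
V=np.array([.5498,.098,.001,np.radians(31.9)])
def where():
    o=telemetry.observe();b=R(V[3]).T@(np.array(o["position"])-V[:3])
    y=np.degrees(np.arctan2(o["tool_rot"][1][1],o["tool_rot"][0][1]))
    print(o["time_s"],"world",np.array(o["position"]),"board mm",b*1e3,"yaw",y,"F",np.array(o["ft_force"]),"w",o["grip_width"])
E
python3 -c "from h import *;where()"
```

```text
time_s: 1.1
position: [0.2191, 0.5044, 0.2423]
tool_rot: [[-0.53, 0.848, -0.0], [0.848, 0.53, -0.0], [-0.0, -0.0, -1.0]]
ft_force: [0.2, -0.7, 0.1]
grip_width: -0.0001
gripper_force: 0.0
time_s: 2.1
position: [0.4104, 0.2313, 0.2423]
tool_rot: [[-0.527, 0.85, 0.0], [0.85, 0.527, -0.0], [-0.001, 0.0, -1.0]]
ft_force: [0.3, 0.7, -1.1]
grip_width: -0.0001
gripper_force: 0.0
2.1 world [0.4104 0.2313 0.2423] board mm [-47.902  186.7846 241.2738] yaw 31.827715432208226 F [ 0.2866  0.7212 -1.1255] w -0.00011684067184218381
```

Converted, -0.03 m is -0.6, -0.02 m is -0.4.

```bash
echo '{"ticks": [[-0.3,0,0.2,0,0],[-0.6,0,0.4,0,0],[-0.6,0,0.6,0,0],[-0.6,0,0.6,0,0],[-0.4,0,0.6,0,0],[-0.12,0,0.4,0,0],[0,0,0.2,0,0],[0,0,0.2,0,0],[0,0,0,0,0],[0,0,0,0,0]]}' | python3 nudge.py; python3 - <<'E'
from h import *; import cv2
where()
a=imaging.get_image("top")["pixels"][:,:,::-1][150:300,225:385]; b=imaging.get_image("side")["pixels"][:,:,::-1][205:295,250:365]
w=imaging.get_image("wrist");cv2.imwrite("pics/w1.png",w["pixels"][:,:,::-1]);print(w["K"])
b=cv2.resize(b,(400,313),interpolation=2);a=cv2.resize(a,(400,375),interpolation=2)
cv2.imwrite("pics/c1.png",np.hstack([a,np.vstack([b,np.zeros((62,400,3),np.uint8)])]))
E
```

```text
time_s: 3.1
position: [0.4783, 0.123, 0.083]
tool_rot: [[-0.53, 0.848, 0.001], [0.848, 0.53, 0.0], [-0.001, 0.001, -1.0]]
ft_force: [-0.4, 0.5, 0.3]
grip_width: 0.0001
gripper_force: 0.0
3.1 world [0.4783 0.123  0.083 ] board mm [-47.5046  59.0678  82.0278] yaw 31.976240145926152 F [-0.3521  0.5249  0.2808] w 8.900179213132253e-05
[[371.6483   0.     320.1035]
 [  0.     371.6483 237.2107]
 [  0.       0.       1.    ]]
```

View pics/w1.png

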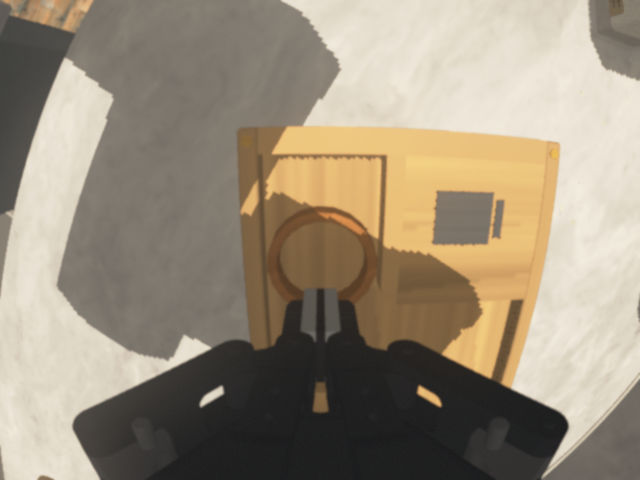

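View pics/c1.png

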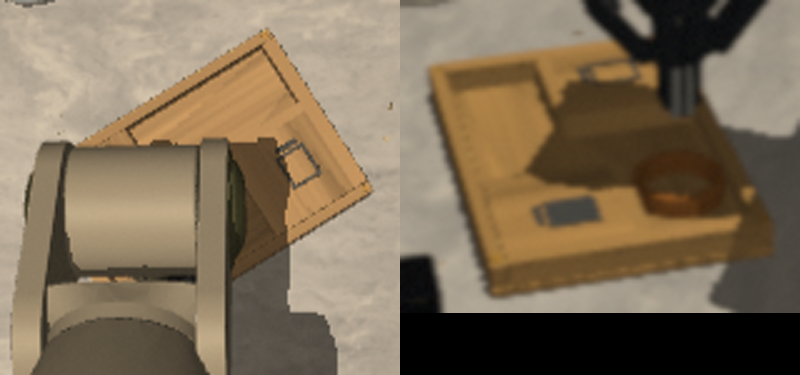

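The wrist view shows the ring centred near (322,252), with its outer rim spanning columns 267–377 and its top edge at row 206. The fingertips at (320,292) line up with it. I'll check the ring and board positions through the fisheye calibration.

```bash
cat >> h.py <<'E'
def fish(d,P):
    c=np.atleast_2d(P)@d["extrinsics"][:3,:3].T+d["extrinsics"][:3,3]; r=np.linalg.norm(c[:,:2],axis=1)
    return d["K"][:2,2]+d["K"][0,0]*(np.arctan2(r,c[:,2])/r)[:,None]*c[:,:2]
E
python3 - <<'E'
from h import *
W=imaging.get_image("wrist")
a=np.linspace(0,2*np.pi,361)
def circ(x,y): return fish(W,bw(V,np.c_[x+.031*np.cos(a),y+.031*np.sin(a),a*0+.024]))
def f(p): c=circ(*p); return [c[:,0].min()-267,c[:,0].max()-377,c[:,1].min()-206]
r=least_squares(f,[-.048,.056]);print("ring board",r.x,r.fun)
print("corners",fish(W,bw(V,[[-.092,.132,.026],[.092,.132,.026]])), "seen (238,128) (560,143)")
where();print(fish(W,[np.array(telemetry.observe()["position"])+[0,0,-.011]]))
E
```

```text
ring board [-0.0463  0.062 ] [-1.442   1.4476  0.1425]
corners [[232.0935 132.9242]
 [560.6706 146.1432]] seen (238,128) (560,143)
3.3 world [0.4783 0.1229 0.083 ] board mm [-47.4917  58.92    82.0037] yaw 31.954493997253387 F [-0.6429 -0.3218  0.4988] w -4.10050123826496e-05
[[320.038  307.5878]]
```

The tool is centred over the ring to within a few mm, so I descend.

Converted, 0.012 m is 0.24, 0.01 m is 0.2.

```bash
echo '{"ticks": [[0,0,0.2,0,0],[0,0,0.24,0,0],[0,0,0.2,0,0],[0,0,0.14,0,0],[0,0,0.1,0,0],[0,0,0.1,0,0],[0,0,0.08,0,0],[0,0,0.06,0,0],[0,0,0,0,0],[0,0,0,0,0]]}' | python3 nudge.py; python3 -c "from h import *;where()"
```

```text
time_s: 4.3
position: [0.4782, 0.1227, 0.0264]
tool_rot: [[-0.529, 0.849, 0.0], [0.849, 0.529, 0.0], [-0.0, 0.0, -1.0]]
ft_force: [0.6, 0.1, 0.7]
grip_width: -0.0003
gripper_force: 0.0
4.3 world [0.4782 0.1227 0.0264] board mm [-47.7012  58.7681  25.4441] yaw 31.917532326620975 F [0.5541 0.1216 0.7183] w -0.00029155575780278616
```

Converted, -0.008 m is -0.16, -0.006 m is -0.12.

```bash
echo '{"ticks": [[-0.06,0,0.04,0,0],[-0.12,0,0,0,0],[-0.16,0,0,0,0],[-0.16,0,0,0,0],[-0.16,0,0,0,0],[-0.16,0,0,0,0],[-0.16,0,0,0,0],[-0.12,0,0,0,0],[-0.08,0,0,0,0],[0,0,0,0,0]]}' | python3 nudge.py; python3 - <<'E'
from h import *; import cv2
where()
w=imaging.get_image("wrist");cv2.imwrite("pics/w2.png",w["pixels"][:,:,::-1][100:420,140:500])
b=imaging.get_image("side")["pixels"][:,:,::-1][205:295,250:365];cv2.imwrite("pics/c2.png",np.hstack([cv2.resize(b,(409,320),interpolation=2),cv2.imread("pics/w2.png")]))
E
```

```text
time_s: 5.3
position: [0.5096, 0.0722, 0.0243]
tool_rot: [[-0.528, 0.849, 0.0], [0.849, 0.528, -0.0], [-0.0, 0.0, -1.0]]
ft_force: [0.0, 0.6, -0.7]
grip_width: 0.0003
gripper_force: 0.0
5.3 world [0.5096 0.0722 0.0243] board mm [-47.748   -0.711   23.3139] yaw 31.890407487181974 F [ 0.0052  0.621  -0.703 ] w 0.0002682595793555581
```

View pics/c2.png

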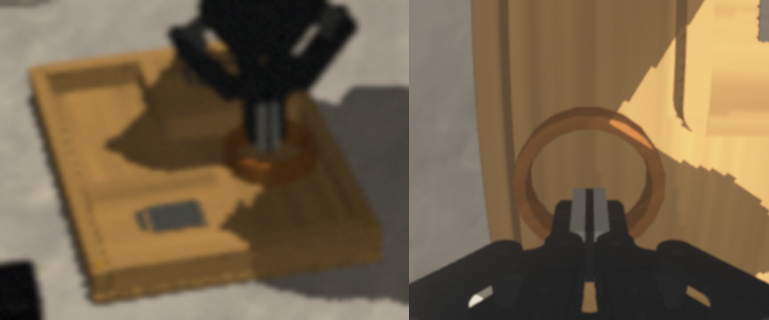

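The ring has followed the tool: in the side view it is at (270,155), with the fingertips against its leading inner side. I continue in small steps until it meets the wall.

Converted, -0.003 m is -0.06, -0.002 m is -0.04.

```bash
echo '{"ticks": [[-0.06,0,0,0,0],[-0.06,0,0,0,0],[-0.06,0,0,0,0],[-0.04,0,0,0,0],[0,0,0,0,0]]}' | python3 nudge.py; echo '{"ticks": [[-0.04,0,0,0,0],[-0.02,0,0,0,0],[0,0,0,0,0]]}' | python3 nudge.py|sed -n '2p;4p'; python3 -c "from h import *;where()"
```

```text
time_s: 5.9
position: [0.5153, 0.063, 0.0243]
tool_rot: [[-0.528, 0.849, 0.0], [0.849, 0.528, -0.0], [-0.0, 0.0, -1.0]]
ft_force: [0.3, 0.0, -0.1]
grip_width: -0.0
gripper_force: 0.0
position: [0.5161, 0.0614, 0.0243]
ft_force: [-2.1, 5.4, 2.4]
6.2 world [0.5161 0.0614 0.0243] board mm [-47.9163 -13.2433  23.2522] yaw 31.904561573962784 F [-2.0777  5.4283  2.3913] w 0.0004289988749609763
```

Contact is at about 6 N, so the ring is at bend 1. I back off to the middle of the ring, then push along the cross leg.

Converted, 0.008 m is 0.16, 0.007 m is 0.14.

```bash
echo '{"ticks": [[0.1,0,0,0,0],[0.1,0,0,0,0],[0.08,0.04,0,0,0],[0,0.1,0,0,0],[0,0.14,0,0,0],[0,0.16,0,0,0],[0,0.16,0,0,0],[0,0.16,0,0,0],[0,0.12,0,0,0],[0,0.06,0,0,0]]}' | python3 nudge.py|grep -E 'pos|ft'; python3 -c "from h import *;where()"
```

```text
position: [0.5498, 0.0978, 0.0243]
ft_force: [-0.9, -0.5, 0.2]
7.2 world [0.5498 0.0978 0.0243] board mm [-0.1149 -0.2001 23.2531] yaw 31.936059573052578 F [-0.8906 -0.4933  0.1549] w -0.00012246271372258304
```

Converted, 0.008 m is 0.16, 0.007 m is 0.14.

```bash
echo '{"ticks": [[0,0.08,0,0,0],[0,0.14,0,0,0],[0,0.16,0,0,0],[0,0.16,0,0,0],[0,0.16,0,0,0],[0,0.14,0,0,0],[0,0.1,0,0,0],[0,0.06,0,0,0],[0,0.04,0,0,0],[0,0,0,0,0]]}' | python3 nudge.py|grep -E 'pos|ft'; python3 - <<'E'
from h import *; import cv2
where()
w=imaging.get_image("wrist")["pixels"][:,:,::-1][100:420,140:500]
b=imaging.get_image("side")["pixels"][:,:,::-1][205:295,250:365];cv2.imwrite("pics/c3.png",np.hstack([cv2.resize(b,(409,320),interpolation=2),w]))
E
```

```text
position: [0.5935, 0.125, 0.0243]
ft_force: [-0.4, -0.4, -0.1]
8.2 world [0.5935 0.125  0.0243] board mm [51.3326 -0.1419 23.293 ] yaw 31.92261318069361 F [-0.4221 -0.4225 -0.0656] w 4.300915467343875e-05
```

View pics/c3.png

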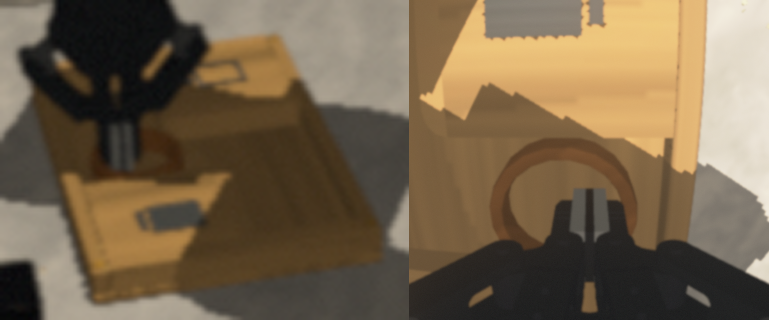

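The ring is on the cross leg near bend 2, at about (565,195) in the wrist half, with the fingers against its right inner side. Some travel is left before the wall, so I creep until it touches.

Converted, 0.003 m is 0.06, 0.002 m is 0.04.

```bash
echo '{"ticks": [[0,0.06,0,0,0],[0,0.06,0,0,0],[0,0.04,0,0,0],[0,0.04,0,0,0],[0,0,0,0,0]]}' | python3 nudge.py|grep -E 'pos|ft'; echo '{"ticks": [[0,0.04,0,0,0],[0,0.02,0,0,0],[0,0,0,0,0]]}' | python3 nudge.py|grep -E 'pos|ft'; python3 -c "from h import *;where()"
```

```text
position: [0.6021, 0.1304, 0.0243]
ft_force: [-0.6, 0.5, 0.1]
position: [0.6035, 0.1315, 0.0242]
ft_force: [-5.1, -3.7, 1.3]
9.1 world [0.6035 0.1315 0.0242] board mm [63.3     0.0068 23.1516] yaw 31.929426153517728 F [-5.0778 -3.7304  1.3154] w -0.00010731774071620269
```

At bend 2 with about 6 N. I back off to the middle of the ring and push along the last leg.

Converted, -0.008 m is -0.16, -0.007 m is -0.14.

```bash
echo '{"ticks": [[0,-0.1,0,0,0],[0,-0.12,0,0,0],[0,-0.1,0,0,0],[-0.08,0,0,0,0],[-0.14,0,0,0,0],[-0.16,0,0,0,0],[-0.16,0,0,0,0],[-0.16,0,0,0,0],[-0.12,0,0,0,0],[-0.06,0,0,0,0]]}' | python3 nudge.py|grep -E 'pos|ft'; echo '{"ticks": [[-0.08,0,0,0,0],[-0.14,0,0,0,0],[-0.16,0,0,0,0],[-0.16,0,0,0,0],[-0.16,0,0,0,0],[-0.12,0,0,0,0],[-0.08,0,0,0,0],[-0.04,0,0,0,0],[0,0,0,0,0]]}' | python3 nudge.py|grep -E 'pos|ft'; python3 -c "from h import *;where()"
```

```text
position: [0.6145, 0.0853, 0.0243]
ft_force: [-0.6, -0.1, 0.1]
position: [0.639, 0.0459, 0.0243]
ft_force: [0.2, -0.5, 0.1]
11.0 world [0.639  0.0459 0.0243] board mm [ 48.24   -91.3603  23.3055] yaw 31.911892025637815 F [ 0.2207 -0.4635  0.0617] w 0.00010578543581906881
```

Converted, -0.002 m is -0.04.

```bash
echo '{"ticks": [[-0.04,0,0,0,0],[-0.04,0,0,0,0],[-0.04,0,0,0,0],[0,0,0,0,0]]}' | python3 nudge.py|grep -E 'pos|ft'; echo '{"ticks": [[-0.02,0,0,0,0],[-0.02,0,0,0,0],[-0.02,0,0,0,0],[0,0,0,0,0]]}' | python3 nudge.py|grep -E 'pos|ft'; python3 -c "from h import *;where()"
```

```text
position: [0.6423, 0.0408, 0.0243]
ft_force: [0.1, -0.1, -0.1]
position: [0.6432, 0.0392, 0.0243]
ft_force: [-2.9, 4.6, 1.3]
11.8 world [0.6432 0.0392 0.0243] board mm [ 48.2412 -99.2593  23.3056] yaw 31.929567315197477 F [-2.8876  4.6213  1.3326] w 3.327306099285606e-05
```

The ring is home. The two wall contacts are 86 mm apart against 85 mm expected. I centre the fingers, lift straight up and look.

Converted, -0.03 m is -0.6, -0.02 m is -0.4.

```bash
echo '{"ticks": [[0.08,0,0,0,0],[0.1,0,0,0,0],[0.06,0,0,0,0],[0,0,0,0,0],[0,0,-0.12,0,0],[0,0,-0.24,0,0],[0,0,-0.4,0,0],[0,0,-0.6,0,0],[0,0,-0.6,0,0],[0,0,-0.4,0,0]]}' | python3 nudge.py|grep -E 'pos|ft'; echo '{"ticks": [[0.4,0,-0.4,0,0],[0.8,0,-0.4,0,0],[0.8,-0.4,-0.4,0,0],[0.8,-0.4,0,0,0],[0.8,-0.4,0,0,0],[0.8,-0.4,0,0,0],[0.8,-0.4,0,0,0],[0.4,-0.2,0,0,0],[0,0,0,0,0],[0,0,0,0,0]]}' | python3 nudge.py|grep -E 'pos|ft'; python3 - <<'E'
from h import *; import cv2
where()
a=imaging.get_image("top")["pixels"][:,:,::-1][150:300,225:385]; b=imaging.get_image("side")["pixels"][:,:,::-1][205:295,250:365]
cv2.imwrite("pics/c4.png",np.hstack([cv2.resize(a,(400,375),interpolation=2),cv2.resize(b,(400,375),interpolation=2)]))
E
```

```text
position: [0.638, 0.0485, 0.1459]
ft_force: [-0.3, -0.3, 0.4]
position: [0.3964, 0.2282, 0.2033]
ft_force: [1.1, -0.5, -0.4]
13.8 world [0.3964 0.2282 0.2033] board mm [-61.4557 191.6065 202.3034] yaw 31.95471494908378 F [ 1.089  -0.5232 -0.3994] w 0.00010583144948066807
```

View pics/c4.png

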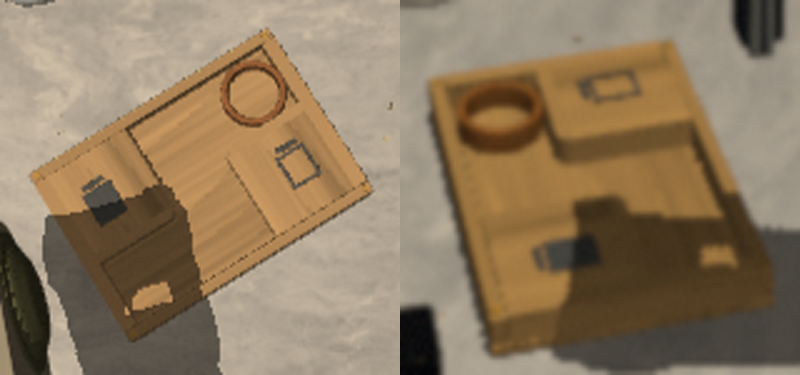

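In the left (top view) half the ring is flat at the end, at about (253,92), beside the outlined jar. I'll measure its gap to the end wall.

```bash
python3 - <<'E'
from h import *; import cv2
T=imaging.get_image("top");im=T["pixels"].astype(float)
cv2.imwrite("pics/top9.png",T["pixels"][:,:,::-1])
def cen(im,x0,y0,x1,y1):
    a=im[y0:y1,x0:x1];m=(a[...,0]/(a[...,1]+1)>1.5).astype(np.uint8)
    y,x=np.nonzero(m);c,s,an=cv2.fitEllipse(cv2.convexHull(np.c_[x,y].astype(np.float32)));print(m.sum(),np.array(c)+[x0,y0],s);return np.array(c)+[x0,y0]
old=cv2.imread("pics/top0.png")[:,:,::-1].astype(float)
for p in(cen(im,305,165,350,210),cen(old,275,235,315,272)):
    w=least_squares(lambda w:(proj(T,[[*w,.024]])-p).ravel(),[.6,.05]).x
    for v in(V,[.5487,.0987,0,.5589]): print(w,R(v[3]).T@(np.r_[w,.024]-np.array(v[:3])))
E
```

```text
172 [325.8038 186.6273] (24.98098373413086, 25.79196548461914)
179 [294.9057 252.9526] (25.834760665893555, 26.346237182617188)
[0.6334 0.0493] [ 0.0452 -0.0855  0.023 ]
[0.6334 0.0493] [ 0.0456 -0.0867  0.024 ]
[0.4776 0.1207] [-0.0493  0.0574  0.023 ]
[0.4776 0.1207] [-0.0486  0.0564  0.024 ]
```

The ring centre is at y ≈ −86.7 mm, against −87 mm when home. I hand in the job.

```bash
python3 -c "from rig import env, imaging, telemetry;print(env.close_job())"
```

```text
the job is handed in; nothing more can be done
None
```

I pushed the ring round both bends to the end wall beside the empty jar: its measured centre is within about 1 mm of home and it lies flat. The hand is clear, I moved nothing else, and the job was handed in at about 14 s; no verdict was returned.

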